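# Open a dead cash drawer through its hidden release

### The arm

A 6-joint arm with a two-finger parallel gripper is mounted at the origin on a cart in front of the work surface, level with it; the furniture and walls round the work are solid. World frame = base frame: x ahead of the robot, y to its left, z up, the work surface at z = 0. Lengths are in m, angles in degrees, forces in N, time in s.
With the tool pointing down it reaches from about 0.35 to 0.875 m from the base axis. Payload 4.2 kg.
Tool frame: the origin (TCP) lies midway between the tips of the shut fingers; the grasp point (between the pads) lies 19 mm behind it (r.pinch_z is the distance from the TCP to the grasp point, in m); z points along the fingers, y is the line along which they close (so a half turn about z gives the same grasp; the last joint's range is limited). The gripper opens to 87 mm and grips with 3 to 60 N. Pads are 19 mm wide; open, the fingers measure 117 mm over their backs; the gripper's body (75 mm by 190 mm) begins 51 mm behind the grasp point.
Start: joints at [-55.829, 22.042, 0.453, 0, -68.411, -14.817], TCP at [0.207, -0.59, 0.223] pointing down, gripper open.
Joint ranges: [-179.83, 179.83], [-69.29, 118.12], [-61.27, 80.66], [-181.25, 117.63], [-171.15, -9.14], [-177.46, 177.46]. Speed limits (degrees/s): [159.86, 159.86, 180, 180, 180, 180].

### API

Orientations are given as a 3x3 rotation matrix whose columns are the frame's x, y, z axes.
In Python, from station import r, imaging, models gives the robot as it stands. The module is installed in compiled form; this text tells all that it offers.
- The arm moves only by the tool apply_moves, never from a script. Its argument "moves" is a list of rows, each a list of 2 entries, a list of its own where there are three numbers: the shift along the tool's x, y, z in m, then the turn about the tool's z in degrees. A call has 1 to 5 rows; each row shifts and turns the commanded pose from where the row before left it, along the tool's axes as they then stand; what a row does not reach is not made up. A row lasts 1/12 s, in which the tool goes at most 41.7 mm and 7.16 degrees, less where a joint would pass 70% of its speed; a pose out of reach is approached as far as the arm can. A call is refused whole if a number of a shift passes 0.0417 or a number of a turn 7.16, either way. A call with a gripper value outside its range is refused whole. "hand" is the finger opening in m, from 0 to 0.087, set as the call begins (left out, the last holds). The fingers move at their own pace and stop on an object; the grip force is fixed at half the most. Time passes only in rows, so rows that do not move let the fingers close. It gives the time, the measured TCP pose, the force, the opening and the grip force at its end, in the units of the state.
- r.sense(): the state, without advancing time (a new reading comes with each control period).
- imaging.capture(name): name is "scene" or "side" or "wrist"; returns a dict with "frame" (384x512x3 uint8, blue, green, red), "intrinsics" (3x3 intrinsics, pixels), "dist" ([k1, k2, p1, p2, k3] as OpenCV has them; the pictures are not rectified), "eye" and "orientation" of the camera in the world. Camera axes: x right, y down, z forward; pixel columns grow to the right and rows downward; lengths in m; the calibration is good to about 2 mm. A picture is of the moment at which its call begins. There is no depth.
- r.finish_job(): hands the job in; it is judged then, once.
Trained networks look in a picture, given as the dict that the camera call returned (one of the last four; its "shot" number tells which), for a name from the list of things; names that differ only in an ending like _2 or _b are one class to them, and where a whole thing is asked for, a point or a joint stands for the part that bears it (a point fixed in the world has none). Each returns a list of dicts, best first, with "confidence" (0 to 1); they miss things now and then, are a little off and sometimes report something else, mostly with a low value. They report only what shows in the picture. A call takes as long as a camera call. They do not tell look-alikes from the thing itself.
- models.cut_out(picture, target): "region" (384x512 bool, what is visible of it) and "extent" ([left, top, width, height] as shares, 0 to 1, of the picture: columns of its width, rows of its height, round what is visible of it).
- models.place_of(picture, target): "at" ([column, row] as shares, 0 to 1, of the picture: columns of its width, rows of its height: a listed point, or the origin of a listed thing).
The state is a dict: "time_s": time; "joints": joint angles; "joint_velocities": joint speeds; "effort": joint torques, N m; "tcp_pos": TCP position; "ee_rot": TCP orientation; "wrist_force": force on the tool from outside, world axes, zero at the start; "moment": the same for the moment, N m; "gripper_width": opening from 0.0 (shut) to 1.0 (fully open); "gripper_force": force on a finger pad.
Only numpy, scipy, OpenCV 4.12 (cv2) and the standard library are available. Lean on these libraries where they do the work, as an engineer would, in place of code of your own. Each camera call takes 0.05 s, during which the arm holds its last target. There are 200 camera calls.

### The job

The power is out and the cash drawer is locked shut: take the release pin out of its wooden block, slide its tip lightly along the slot in the cash drawer's cover until you feel it sink into the hidden sprung release, and push it in so that the drawer springs open. Then stand the pin back in its block, fully home, and leave the drawer open. Press gently all the way, for the cover and the release mark easily, and do not disturb the other things.

Things in the scene. Friction and masses are not known exactly. Their poses are not given: they have to be found in the camera images.
- till: Grey steel cash drawer, fixed, 240 (x) x 260 (y) x 90 mm high. Origin: centre of its underside, on the bench. Its -x side is the front, where the drawer comes out towards the robot; x points to its back, y to its left, z up. The flat cover plate on top is 4 mm thick, its upper face 90 mm above the bench.
- slot_mid (a point): Middle of the slot in the cover plate, at the height of the plate's upper face; 45 mm in front of (-x from) the cash drawer's centre. The slot runs 110 mm along the cash drawer's y (55 mm to each side of this point), is 10 mm wide and 4 mm deep; its floor is a rigid strip of dark metal, 86 mm above the bench.
- slot_left (a point): Left end of the slot, at the cover's upper face. The release sits in the slot's floor, its centre up to 36 mm to either side of the slot's middle, different each time: an opening 10 x 10 mm, as wide as the slot, closed flush by a sprung key of the same dark metal, so that it can be neither seen nor measured, only felt.
- cash_drawer (a joint): How far the drawer stands out at the front, in m: 0 shut and locked, 0.07 sprung open. The key unlocks it when pressed about 7 mm down; a spring then throws it open and it stays open. The key gives way under about 1.5 N, takes about 3 N at the end of its 14 mm travel, and springs up again when let go.
- pin: Release pin, loose, about 60 g, upright in its block. Origin: centre of the tip; z points up along it. From the tip: steel shaft 6 mm in diameter and 42 mm long with a flat end, steel collar 20 mm in diameter and 4 mm thick, square grip 14 x 14 mm (sides along its x and y) and 60 mm long from 46 to 106 mm, end button to 109 mm.
- pin_tip (a point): Centre of the flat end of the pin's shaft (same point as the pin's origin).
- pin_block: Wooden block, heavy and fixed, 56 (x) x 86 (y) x 46 mm high, that stands left or right of the cash drawer. Origin: centre of its underside.
- block_hole (a point): Mouth of the hole in the middle of the block's top, 46 mm above the bench: 10 mm in diameter, right through. The pin stands in it with its collar flat on the block, the tip then 42 mm below this point.
- stapler: Bystander: green stapler, loose, 36 x 135 x 49 mm, standing on the side of the cash drawer where the block is not. Origin: centre of its underside.
- notebook: Bystander: gingham notebook, loose, 160 x 109 x 12 mm, lying on the cash drawer's cover behind the slot. Origin: centre of its underside.
- washi_roll: Bystander: green roll of paper tape, loose, 48 mm in diameter, 15 mm high, on the cover behind the slot. Origin: centre of its underside.
- eraser: Bystander: eraser in a blue sleeve, loose, 21 x 45 x 12 mm, on the cover in the front left corner. Origin: centre of its underside.
Things that resemble listed ones, but are neither listed nor needed, are in the scene too. Leave any green look-alike of the pin alone.

How it is judged:
By the outcome, as a careful person would: the job done as asked, in the order asked, and still so for the second after the job is handed in, with the robot touching nothing.
It also fails if it takes over 67 s, if anything falls off the work surface, if the arm or the gripper's body presses on something with over 40 N, if the wrist force passes 120 N, or if a joint passes its speed limit or range.

## Working session

There is one attempt and no reset: what is moved stays moved. The work goes in short steps, Python scripts to look and compute and a tool call to move; the robot and the scene stay as the last step left them, time stands still between calls to the robot, and variables do not carry over. Pictures are saved under pics/ and viewed, at most 10 in all, crops included, and the job is handed in when it is done.

Besides the shell and the picture viewer there is one more tool, called by a JSON object that holds its "name" and its "arguments". apply_moves: Moves the arm, as the interface text tells. Its arguments: {"type":"object","properties":{"moves":{"type":"array"},"hand":{"type":"number"}},"required":["moves"]}

```bash
mkdir -p pics
cat > h.py <<'E'
import numpy as np,cv2
from station import r,imaging,models
def ray(p,uv):
    q=cv2.undistortPoints(np.array([[uv]],float),np.array(p["intrinsics"]),np.array(p["dist"]))[0,0]
    d=np.array(p["orientation"])@np.array([q[0],q[1],1]);return np.array(p["eye"]),d
def at_z(p,uv,z):
    e,d=ray(p,uv);return e+d*(z-e[2])/d[2]
def tri(rs):
    A=np.zeros((3,3));b=np.zeros(3)
    for e,d in rs:
        d=d/np.linalg.norm(d);P=np.eye(3)-np.outer(d,d);A+=P;b+=P@e
    x=np.linalg.solve(A,b);return x,[np.linalg.norm((np.eye(3)-np.outer(d,d)/(d@d))@(x-e)) for e,d in rs]
def px(a): return np.array(a["at"])*[512,384]
def proj(p,X):
    R=np.array(p["orientation"]).T;t=-R@np.array(p["eye"])
    return cv2.projectPoints(np.array(X,float).reshape(-1,3),cv2.Rodrigues(R)[0],t,np.array(p["intrinsics"]),np.array(p["dist"]))[0][:,0]
E
cat > a.py <<'E'
from h import *
np.set_printoptions(precision=4,suppress=True)
s=r.sense();print(s["tcp_pos"],s["ee_rot"],s["wrist_force"],s["time_s"],r.pinch_z)
H={"slot_mid":.09,"slot_left":.09,"pin":.004,"pin_block":0,"block_hole":.046,"till":0,"eraser":.09,"stapler":0,"notebook":.09,"washi_roll":.09}
ims=[]
for c in("scene","side"):
    p=imaging.capture(c);ims.append(p["frame"]);print(c,p["eye"])
    for n,z in H.items():
        print(n,[(round(a["confidence"],2),px(a).round(1),at_z(p,px(a),z)) for a in models.place_of(p,n)[:3]])
    print("pins",[(round(a["confidence"],2),(np.array(a["extent"])*[512,384,512,384]).round()) for a in models.cut_out(p,"pin")])
    cv2.imwrite(f"pics/{c}.png",p["frame"])
E
python3 a.py
```

```text
[ 0.207  -0.5891  0.2214] [[-0.9436 -0.3312 -0.0008]
 [-0.3312  0.9436  0.0021]
 [ 0.      0.0022 -1.    ]] [-0.079   0.089   0.1143] 0.0 0.0187
scene [-0.2485  0.4848  0.6905]
slot_mid [(0.85, array([266.3, 191.2]), array([ 0.5285, -0.0018,  0.09  ]))]
slot_left [(0.69, array([245.1, 197.5]), array([0.5317, 0.0634, 0.09  ]))]
pin [(0.68, array([324.7, 195.1]), array([ 0.5272, -0.2148,  0.004 ]))]
pin_block [(0.69, array([359.8, 199.7]), array([ 0.4562, -0.2947,  0.    ]))]
block_hole [(0.71, array([361.9, 185.7]), array([ 0.4619, -0.3002,  0.046 ]))]
till [(0.64, array([263.1, 209.1]), array([ 0.5674, -0.0156,  0.    ]))]
eraser [(0.48, array([241.7, 208.8]), array([0.4906, 0.0964, 0.09  ]))]
stapler [(0.82, array([171.3, 268.9]), array([0.4693, 0.3084, 0.    ]))]
notebook [(0.81, array([239.1, 177. ]), array([0.634 , 0.0263, 0.09  ]))]
washi_roll [(0.43, array([277.4, 170.9]), array([ 0.6054, -0.0885,  0.09  ]))]
pins [(0.7, array([322., 167.,  11.,  30.])), (0.42, array([357., 168.,   8.,  18.]))]
side [ 0.4534 -0.7895  0.6776]
slot_mid [(0.56, array([237.1, 196.2]), array([0.5235
[... 334 characters left out ...]
7, array([226.3, 336.1]), array([ 0.4634, -0.3032,  0.    ])), (0.68, array([253.8, 223.9]), array([0.5612, 0.0089, 0.    ]))]
eraser [(0.58, array([220. , 170.5]), array([0.4937, 0.1217, 0.09  ]))]
stapler [(0.7, array([211.9, 165.4]), array([0.4785, 0.2929, 0.    ]))]
notebook [(0.9, array([284. , 188.2]), array([0.6359, 0.0198, 0.09  ]))]
washi_roll [(0.79, array([279.6, 219.8]), array([ 0.6031, -0.0928,  0.09  ])), (0.32, array([229.2, 331.4]), array([ 0.4677, -0.3594,  0.09  ]))]
pins [(0.72, array([245., 259.,  13.,  41.])), (0.58, array([225., 294.,   6.,  26.])), (0.52, array([200., 162., 114., 100.])), (0.48, array([212., 167.,  13.,  10.])), (0.27, array([208., 300.,  33.,  56.]))]
```

Run:
```python
import cv2,numpy as np
a=cv2.imread("pics/scene.png")[140:300,140:400];b=cv2.imread("pics/side.png")[130:370,170:340]
a=cv2.resize(a,(455,280),interpolation=3);a=cv2.copyMakeBorder(a,0,320,0,0,0)
a[300:580,:400]=cv2.resize(cv2.imread("pics/scene.png")[150:220,300:400],(400,280),interpolation=3)
b=cv2.resize(b,(345,600)[:2] if 0 else (340,480),interpolation=3);b=cv2.copyMakeBorder(b,0,120,0,0,0)
cv2.imwrite("pics/ab.png",np.hstack([a,b]))
```

```text
(no output)
```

View pics/ab.png

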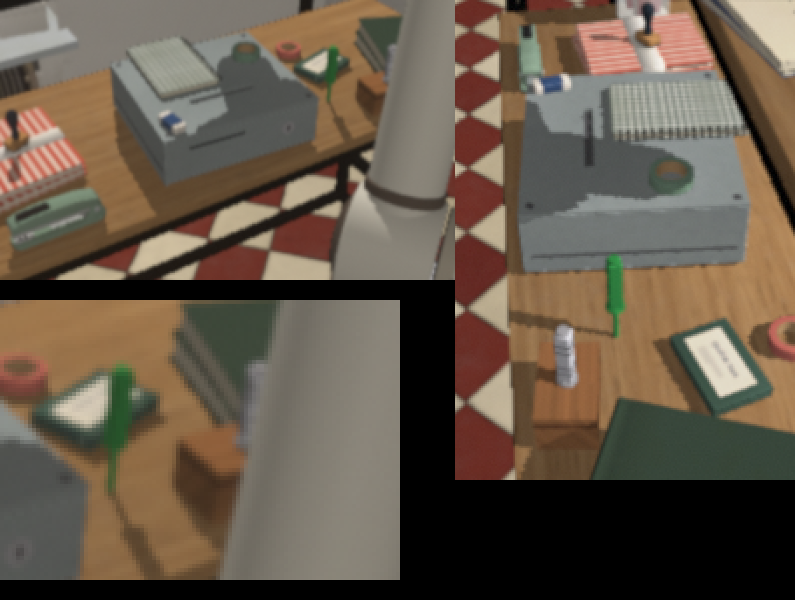

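The scene crop and side crop show two pin-like things. A green one stands on the bench at side px (250,280), which is the look-alike. A grey one stands in the wooden block at side px (227,305), scene px (362,178), and it fits the description. There is a dark green binder beside the block. I'll rise, square the tool and look from the wrist.

{"name": "apply_moves", "arguments": {"moves": [[[0, 0, -0.033], 6.45], [[0, 0, -0.033], 6.45], [[0, 0, -0.033], 6.44], [[-0.02, 0.03, 0], 0], [[-0.02, 0.03, 0], 0]], "hand": 0.087}}

```text
time_s: 1.62
tcp_pos: [0.2474, -0.5307, 0.3237]
ee_rot: [[-1.0, 0.003, 0.003], [0.003, 1.0, -0.004], [-0.003, -0.004, -1.0]]
wrist_force: [0.6, -0.7, -1.1]
gripper_width: 0.999
gripper_force: 0.0
```

{"name": "apply_moves", "arguments": {"moves": [[[-0.02, 0.033, 0], 0], [[-0.02, 0.033, 0], 0], [[-0.02, 0.033, 0], 0], [[-0.02, 0.033, 0], 0], [[-0.02, 0.033, 0], 0]]}}

```text
time_s: 2.03
tcp_pos: [0.3476, -0.363, 0.3218]
ee_rot: [[-1.0, 0.0, 0.001], [0.0, 1.0, -0.0], [-0.001, -0.0, -1.0]]
wrist_force: [0.7, -0.2, 0.1]
gripper_width: 1.001
gripper_force: 0.0
```

{"name": "apply_moves", "arguments": {"moves": [[[-0.03, 0.02, 0], 0], [[-0.03, 0.02, 0], 0], [[0, 0, 0], 0], [[0, 0, 0], 0]]}}

```text
time_s: 2.37
tcp_pos: [0.4083, -0.3234, 0.3214]
ee_rot: [[-1.0, -0.004, -0.0], [-0.004, 1.0, 0.0], [0.0, 0.0, -1.0]]
wrist_force: [0.3, 0.6, 0.1]
gripper_width: 0.999
gripper_force: 0.0
```

```bash
cat > w.py <<'E'
from h import *
import sys
np.set_printoptions(precision=4,suppress=True)
s=r.sense();print(s["tcp_pos"],s["ee_rot"],s["wrist_force"],s["time_s"])
H={"slot_mid":.09,"slot_left":.09,"pin":.11,"pin_block":0,"block_hole":.046,"till":0}
for c in sys.argv[2:]:
    p=imaging.capture(c);print(c,p["eye"])
    for n,z in H.items():
        print(n,[(round(a["confidence"],2),px(a).round(1),at_z(p,px(a),z)) for a in models.place_of(p,n)[:3]])
    cv2.imwrite(f"pics/{c}{sys.argv[1]}.png",p["frame"])
E
python3 w.py 1 wrist
```

```text
[ 0.4083 -0.3234  0.3214] [[-1.     -0.0036 -0.0004]
 [-0.0036  1.      0.0002]
 [ 0.0004  0.0002 -1.    ]] [0.2657 0.582  0.0818] 2.3667
wrist [ 0.33   -0.3238  0.4833]
slot_mid []
slot_left []
pin [(0.63, array([325.7, 219.5]), array([ 0.4775, -0.241 ,  0.11  ])), (0.61, array([269.1, 180.6]), array([ 0.4312, -0.307 ,  0.11  ]))]
pin_block [(0.93, array([274.5, 181.6]), array([ 0.4625, -0.2943,  0.    ]))]
block_hole [(0.79, array([269.1, 188.8]), array([ 0.4598, -0.304 ,  0.046 ]))]
till [(0.55, array([464.8, 243.9]), array([ 0.5597, -0.004 ,  0.    ]))]
```

View pics/wrist1.png

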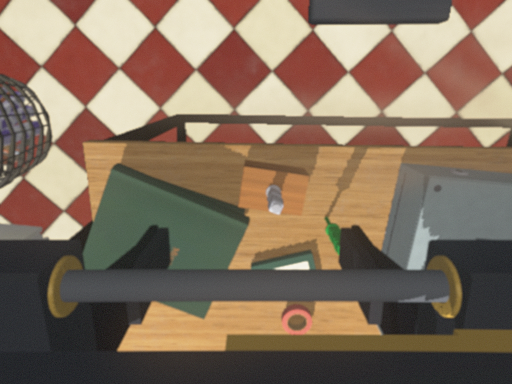

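The wrist view shows the grey pin in its block at (275,200), the green look-alike at (335,235), and the green binder's corner at (246,216). I'll check the binder's height and the pin's position and yaw.

Run:
```python
from h import *
np.set_printoptions(precision=4,suppress=True)
w=imaging.capture("wrist");s=imaging.capture("side");c=imaging.capture("scene")
print("binder",tri([ray(w,(246,216)),ray(s,(252,330))]))
for z in(.02,.066,.1): print("binder corner if z",z,at_z(w,(246,216),z),at_z(s,(252,330),z))
print("lookalike top",tri([ray(s,(250.5,261)),ray(c,(328,168))]))
for p,n in((w,"w"),(s,"s")):
    print(n,"axis z .05,.08,.113",proj(p,[[.4605,-.303,z] for z in(.05,.08,.113)]).ravel())
    for a in models.cut_out(p,"pin")[:3]:
        v,u=np.nonzero(a["region"]);print(a["confidence"],u.mean(),v.mean(),u.min(),u.max(),v.min(),v.max())
x=np.vstack([cv2.resize(w["frame"][145:255,220:350],(650,550)[:2],interpolation=3)])
cv2.imwrite("pics/crop2.png",np.hstack([cv2.resize(w["frame"][150:240,230:320],(400,400),interpolation=3),cv2.resize(s["frame"][280:360,190:270],(400,400),interpolation=3)]))
```

```text
binder (array([ 0.5026, -0.3348,  0.0468]), [np.float64(0.006461740748902502), np.float64(0.00646174074890247)])
binder corner if z 0.02 [ 0.5064 -0.3377  0.02  ] [ 0.5108 -0.3115  0.02  ]
binder corner if z 0.066 [ 0.4887 -0.3364  0.066 ] [ 0.5068 -0.3449  0.066 ]
binder corner if z 0.1 [ 0.4756 -0.3355  0.1   ] [ 0.5038 -0.3696  0.1   ]
lookalike top (array([ 0.5242, -0.2151,  0.1013]), [np.float64(0.0012011653644795602), np.float64(0.00120116536447969)])
w axis z .05,.08,.113 [271.6064 191.392  272.7672 198.5356 274.241  207.6023]
0.67 276.6849315068493 200.1150684931507 268 285 186 214
0.6 333.8847583643123 233.3345724907063 327 340 218 250
s axis z .05,.08,.113 [223.0778 319.5179 222.0282 308.787  220.8169 296.3034]
0.85 224.59420289855072 307.44565217391306 219 230 292 322
0.62 249.71167883211677 276.1569343065693 246 254 258 297
```

View pics/crop2.png

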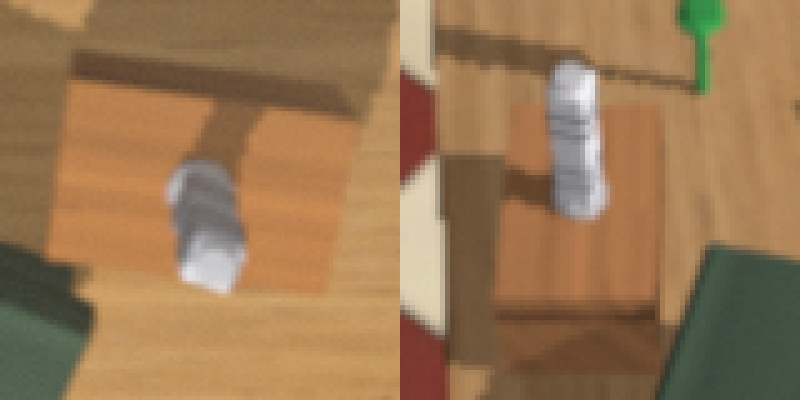

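Run:
```python
from h import *
np.set_printoptions(precision=4,suppress=True)
w=imaging.capture("wrist");s=imaging.capture("side")
print("collar",tri([ray(w,(275.7,191.6)),ray(s,(226,320))]),"top",tri([ray(w,(278,210.7)),ray(s,(224.8,294.4))]))
cs=[at_z(w,(230+x/4.444,150+y/4.444),.046) for x,y in((72,80),(360,117),(328,292),(48,258))];print("block",np.array(cs),np.mean(cs,0))
a=cs[1]-cs[0];print(np.degrees(np.arctan2(a[0],a[1])),np.linalg.norm(a))
m=[at_z(s,(190+x/5,280+y/5),.046) for x,y in((512,105),(662,105),(660,318),(497,306))];print(np.array(m),np.mean(m,0))
print(r.sense()["tcp_pos"])
```

```text
collar (array([ 0.4653, -0.2962,  0.0384]), [np.float64(0.0005364304323030093), np.float64(0.0005364304323028999)]) top (array([ 0.4668, -0.2976,  0.1096]), [np.float64(0.0009325505043662204), np.float64(0.0009325505043662908)])
block [[ 0.4304 -0.3356  0.046 ]
 [ 0.4416 -0.2512  0.046 ]
 [ 0.4965 -0.2584  0.046 ]
 [ 0.4855 -0.3433  0.046 ]] [ 0.4635 -0.2971  0.046 ]
7.570182590959444 0.08519480083251134
[[ 0.5921 -0.2779  0.046 ]
 [ 0.6472 -0.2873  0.046 ]
 [ 0.6219 -0.3778  0.046 ]
 [ 0.5682 -0.3637  0.046 ]] [ 0.6074 -0.3267  0.046 ]
[ 0.407  -0.3247  0.3215]
```

{"name": "apply_moves", "arguments": {"moves": [[[-0.029, 0.014, 0], 0], [[-0.029, 0.014, 0], 0], [[0, 0, 0.035], 7.16], [[0, 0, 0.04], 0.4], [[0, 0, 0.04], 0]], "hand": 0.06}}

```text
time_s: 3.48
tcp_pos: [0.466, -0.2962, 0.2059]
ee_rot: [[-0.991, 0.131, 0.003], [0.131, 0.991, -0.001], [-0.003, -0.0, -1.0]]
wrist_force: [0.8, -0.4, -0.1]
gripper_width: 0.73
gripper_force: 0.0
```

{"name": "apply_moves", "arguments": {"moves": [[[0, 0, 0.04], 0], [[0, 0, 0.03], 0], [[0, 0, 0], 0], [[0, 0, 0], 0]]}}

```text
time_s: 3.82
tcp_pos: [0.4646, -0.2967, 0.1359]
ee_rot: [[-0.991, 0.131, -0.003], [0.131, 0.991, 0.0], [0.003, -0.0, -1.0]]
wrist_force: [0.7, 0.4, 0.5]
gripper_width: 0.69
gripper_force: 0.0
```

```bash
python3 w.py 3 wrist | head -5;python3 - <<'E'
from h import *
w=imaging.capture("wrist");t=np.array(r.sense()["tcp_pos"])
print(proj(w,[[t[0],t[1],z] for z in(.05,.11,t[2])]),proj(w,[[.465,-.297,z] for z in(.05,.113)]))
for a in models.cut_out(w,"pin")[:3]: print(a["confidence"],np.array(a["extent"])*[512,384,512,384])
E
```

```text
[ 0.4646 -0.2967  0.1359] [[-0.9914  0.1308 -0.0033]
 [ 0.1308  0.9914  0.0002]
 [ 0.0033 -0.0002 -1.    ]] [0.7179 0.3582 0.5271] 3.8167
wrist [ 0.3875 -0.2865  0.298 ]
slot_mid []
[[254.75900916 193.09493116]
 [254.78913612 223.55431241]
 [254.80989631 244.44995472]] [[254.35568166 192.32133907]
 [254.26687693 224.55625412]]
0.68 [235.6224 176.4096  31.6928  52.4928]
0.66 [344.1152 218.3808  33.8944  50.9184]
```

View pics/wrist3.png

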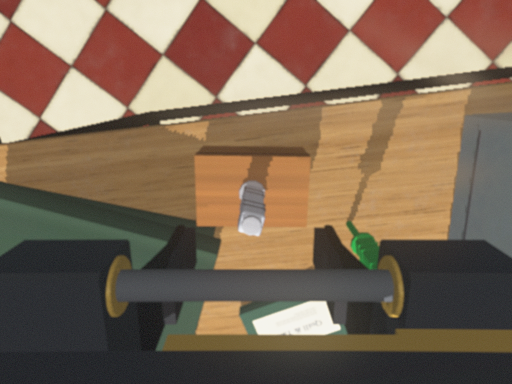

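The pin top is at (250,227) and the block is square to the tool, so the pin is about 1.5 mm to −y of the tool axis. I'll shift, descend and grasp.

{"name": "apply_moves", "arguments": {"moves": [[[0, -0.0015, 0.03], 0], [[0, 0, 0.03], 0], [[0, 0, 0.01], 0], [[0, 0, 0], 0]]}}

```text
time_s: 4.6
tcp_pos: [0.4629, -0.2974, 0.0641]
ee_rot: [[-0.991, 0.132, -0.006], [0.132, 0.991, 0.002], [0.006, 0.001, -1.0]]
wrist_force: [0.7, -0.1, 0.3]
gripper_width: 0.691
gripper_force: 0.0
```

{"name": "apply_moves", "arguments": {"moves": [[[0, 0, 0], 0], [[0, 0, 0], 0], [[0, 0, 0], 0], [[0, 0, 0], 0], [[0, 0, 0], 0]], "hand": 0}}

```text
time_s: 5.02
tcp_pos: [0.4654, -0.2983, 0.0676]
ee_rot: [[-0.991, 0.131, 0.002], [0.131, 0.991, -0.001], [-0.002, -0.0, -1.0]]
wrist_force: [0.2, -0.1, 0.6]
gripper_width: 0.397
gripper_force: 0.0
```

{"name": "apply_moves", "arguments": {"moves": [[[0, 0, 0], 0], [[0, 0, 0], 0], [[0, 0, 0], 0], [[0, 0, 0], 0]]}}

```text
time_s: 5.35
tcp_pos: [0.4649, -0.2981, 0.0668]
ee_rot: [[-0.991, 0.131, 0.0], [0.131, 0.991, -0.0], [-0.0, -0.0, -1.0]]
wrist_force: [-0.4, 0.8, 1.1]
gripper_width: 0.17
gripper_force: 30.0
```

{"name": "apply_moves", "arguments": {"moves": [[[0, 0, -0.02], 0], [[0, 0, -0.04], 0], [[0, 0, -0.04], 0], [[0, 0, -0.04], 0], [[0, 0, -0.04], 0]]}}

```text
time_s: 5.77
tcp_pos: [0.4643, -0.2978, 0.2482]
ee_rot: [[-0.991, 0.131, -0.001], [0.131, 0.991, 0.0], [0.001, 0.0, -1.0]]
wrist_force: [-0.3, -1.0, -0.9]
gripper_width: 0.17
gripper_force: 30.0
```

{"name": "apply_moves", "arguments": {"moves": [[[0.006, 0.036, -0.01], 0], [[0.006, 0.036, -0.01], 0], [[0.006, 0.036, -0.01], 0], [[0.006, 0.036, -0.01], 0], [[0.006, 0.036, -0.01], 0]]}}

```text
time_s: 6.18
tcp_pos: [0.458, -0.1142, 0.2968]
ee_rot: [[-0.991, 0.132, -0.0], [0.132, 0.991, 0.0], [0.0, 0.0, -1.0]]
wrist_force: [0.4, 0.6, -0.7]
gripper_width: 0.174
gripper_force: 30.0
```

{"name": "apply_moves", "arguments": {"moves": [[[0.006, 0.037, 0], 0], [[0.006, 0.037, 0], 0], [[0.006, 0.037, 0], 0], [[0, 0, 0], 0], [[0, 0, 0], 0]]}}

```text
time_s: 6.6
tcp_pos: [0.4552, -0.0016, 0.2964]
ee_rot: [[-0.992, 0.127, -0.0], [0.127, 0.992, 0.0], [0.0, 0.0, -1.0]]
wrist_force: [0.2, 0.7, -1.4]
gripper_width: 0.171
gripper_force: 30.0
```

```bash
python3 w.py 4 wrist side
```

```text
[ 0.4552 -0.0016  0.2964] [[-0.9919  0.1272 -0.0005]
 [ 0.1272  0.9919  0.0001]
 [ 0.0005  0.     -1.    ]] [ 0.1603  0.6748 -1.4251] 6.6
wrist [0.3775 0.0083 0.4583]
slot_mid [(0.76, array([261.7, 215.8]), array([ 0.5188, -0.0015,  0.09  ]))]
slot_left [(0.7, array([315.7, 215. ]), array([0.5256, 0.0594, 0.09  ]))]
pin [(0.75, array([250. , 200.6]), array([ 0.4924, -0.0112,  0.11  ])), (0.61, array([107.2, 210.9]), array([ 0.4844, -0.1638,  0.11  ]))]
pin_block [(0.94, array([ 41.5, 181. ]), array([ 0.4644, -0.2954,  0.    ]))]
block_hole [(0.75, array([ 15.5, 187.8]), array([ 0.4601, -0.2988,  0.046 ]))]
till [(0.81, array([260.5, 221. ]), array([ 0.5609, -0.0066,  0.    ]))]
side [ 0.4534 -0.7895  0.6776]
slot_mid [(0.56, array([238.2, 197.7]), array([0.5252, 0.0006, 0.09  ])), (0.54, array([251.4, 227.3]), array([ 0.5403, -0.1072,  0.09  ]))]
slot_left [(0.91, array([237.4, 182.3]), array([0.5307, 0.0625, 0.09  ])), (0.4, array([205.1, 166.7]), array([0.4576, 0.146 , 0.09  ]))]
pin [(0.5, array([252.2, 295.3]), array([ 0.5135, -0.3065,  0.11  ])), (0.42, array([205.8, 148.3]), array([0.4642, 0.2042, 0.11  ]))]
pin_block [(0.87, array([223. , 332.2]), array([ 0.4581, -0.2936,  0.    ])), (0.28, array([278.8, 223.5]), array([0.6214, 0.0004, 0.    ]))]
block_hole [(0.77, array([223.4, 321.5]), array([ 0.4607, -0.3043,  0.046 ]))]
till [(0.76, array([253.8, 229.2]), array([ 0.5583, -0.0106,  0.    ])), (0.47, array([280.9, 189.3]), array([0.6545, 0.1401, 0.    ]))]
```

View pics/wrist4.png

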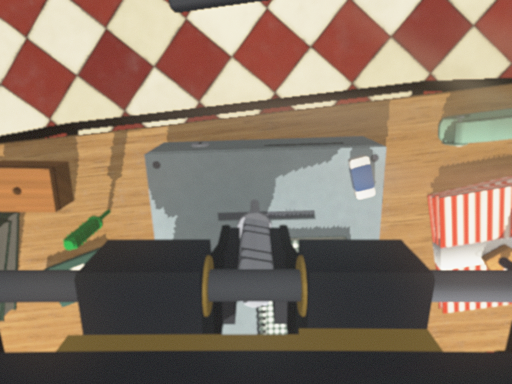

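```bash
cat > slot.py <<'E'
from h import *
np.set_printoptions(precision=4,suppress=True)
import sys
w=imaging.capture("wrist");s=r.sense();R=np.array(s["ee_rot"]);t=np.array(s["tcp_pos"])
print("tip pred px",proj(w,[t+R[:,2]*.0628]))
g=cv2.cvtColor(w["frame"],6).astype(float)
g8=cv2.morphologyEx(g,cv2.MORPH_BLACKHAT,np.ones((17,1)))
v0,v1,u0,u1=map(int,sys.argv[2:6])
P=[]
for u in range(u0,u1):
    c=g8[v0:v1,u]
    if c.max()>15: k=np.arange(v0,v1);P.append((u,(c*k*(c>c.max()/2)).sum()/(c*(c>c.max()/2)).sum()))
P=np.array(P);f=np.polyfit(P[:,0],P[:,1],1)
for _ in range(3):
    e=abs(P[:,1]-np.polyval(f,P[:,0]));P=P[e<max(1,2*np.median(e))];f=np.polyfit(P[:,0],P[:,1],1)
print("fit",f,P[0],P[-1],len(P))
a,b=[at_z(w,(u,np.polyval(f,u)),.09) for u in(P[0,0],P[-1,0]+1)];print(a,b,np.linalg.norm(a-b),"mid",(a+b)/2,"dir tilt",np.degrees(np.arctan2((b-a)[0],(b-a)[1])))
cv2.imwrite(f"pics/slot{sys.argv[1]}.png",cv2.resize(w["frame"][v0-30:v1+30,u0:u1],None,fx=5,fy=5,interpolation=3))
E
python3 slot.py 4 205 226 210 325
```

```text
tip pred px [[254.7335 204.8258]]
fit [ -0.0189 219.7752] [219.     214.7126] [316.     213.7725] 71
[ 0.5127 -0.0518  0.09  ] [0.5251 0.0587 0.09  ] 0.11127539130634598 mid [0.5189 0.0034 0.09  ] dir tilt 6.433126914272029
```

View pics/slot4.png

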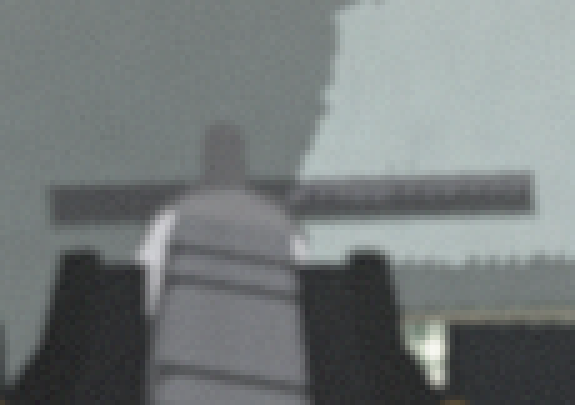

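Run:
```python
from h import *
np.set_printoptions(precision=4,suppress=True)
w=imaging.capture("wrist");s=r.sense()
a,b=[at_z(w,q,.09) for q in((220.4,216),(316.4,213.7))];d=(b-a)/np.linalg.norm(b-a);m=(a+b)/2
print(a,b,np.linalg.norm(b-a),m,d)
R=np.array(s["ee_rot"]);t=np.array(s["tcp_pos"]);q=m-.045*d
print(t,R,"tool shift",R.T@(q-t), "slot dir in tool",R.T@d)
F=np.mean([r.sense()["wrist_force"] for _ in range(5)],0);print(F)
```

```text
[ 0.5133 -0.0503  0.09  ] [0.5249 0.0582 0.09  ] 0.10902680623173576 [0.5191 0.0039 0.09  ] [0.1065 0.9943 0.    ]
[ 0.4555 -0.0033  0.2965] [[-0.9913  0.1314  0.    ]
 [ 0.1314  0.9913  0.    ]
 [-0.      0.     -1.    ]] tool shift [-0.0632 -0.0294  0.2065] slot dir in tool [0.0251 0.9997 0.    ]
[-0.0263  0.3204 -0.7104]
```

{"name": "apply_moves", "arguments": {"moves": [[[0, 0, 0], -1.4], [[-0.031, -0.015, 0], 0], [[-0.0315, -0.016, 0], 0], [[0, 0, 0.04], 0], [[0, 0, 0.04], 0]]}}

```text
time_s: 7.82
tcp_pos: [0.5175, -0.0412, 0.2174]
ee_rot: [[-0.994, 0.108, 0.007], [0.108, 0.994, 0.001], [-0.007, 0.002, -1.0]]
wrist_force: [-0.2, 0.3, -2.4]
gripper_width: 0.174
gripper_force: 30.0
```

{"name": "apply_moves", "arguments": {"moves": [[[0, 0, 0.04], 0], [[0, 0, 0.012], 0], [[0, 0, 0], 0], [[0, 0, 0], 0], [[0, 0, 0], 0]]}}

```text
time_s: 8.23
tcp_pos: [0.5158, -0.0406, 0.1663]
ee_rot: [[-0.994, 0.106, 0.004], [0.106, 0.994, 0.0], [-0.004, 0.0, -1.0]]
wrist_force: [0.7, -0.6, -0.3]
gripper_width: 0.171
gripper_force: 30.0
```

Run:
```python
from h import *
np.set_printoptions(precision=4,suppress=True)
w=imaging.capture("wrist");s=r.sense();R=np.array(s["ee_rot"]);t=np.array(s["tcp_pos"]);print(t,R)
u,v=proj(w,[t+R[:,2]*.0628])[0];print(u,v);u0,v0=int(u)-40,int(v)-45
cv2.imwrite("pics/c5.png",cv2.resize(w["frame"][v0:v0+70,u0:u0+110],None,fx=7,fy=7,interpolation=3));print(u0,v0)
```

```text
[ 0.5159 -0.0405  0.1666] [[-0.9943  0.1062  0.0043]
 [ 0.1062  0.9943  0.0005]
 [-0.0042  0.0009 -1.    ]]
254.77546391221995 205.1530779534566
214 160
```

View pics/c5.png

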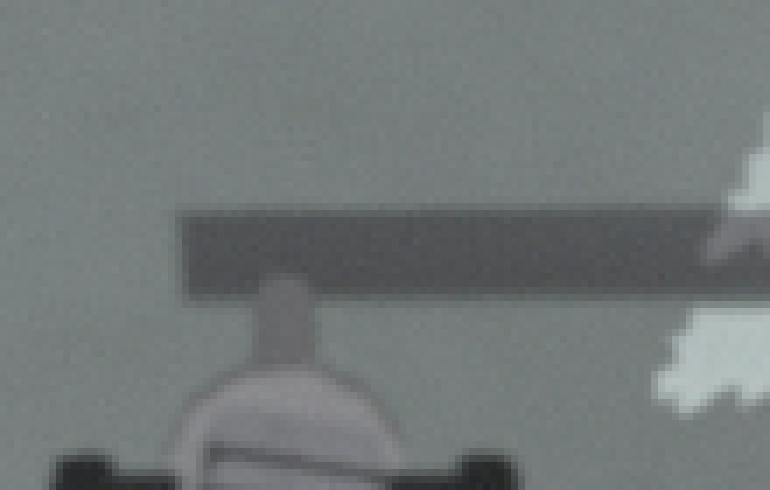

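The crop shows the slot horizontal, rows 190–203, with its right end at column 240. The pin tip is at column 255 and its rim at row 199, which with parallax will land on the slot's centre line. I'll descend by feel.

{"name": "apply_moves", "arguments": {"moves": [[[0, 0, 0.006], 0], [[0, 0, 0.004], 0], [[0, 0, 0], 0], [[0, 0, 0], 0], [[0, 0, 0], 0]]}}

```text
time_s: 8.7
tcp_pos: [0.5144, -0.0408, 0.1548]
ee_rot: [[-0.994, 0.107, 0.0], [0.107, 0.994, -0.0], [-0.0, 0.0, -1.0]]
wrist_force: [0.9, -0.2, 1.2]
gripper_width: 0.177
gripper_force: 30.0
```

{"name": "apply_moves", "arguments": {"moves": [[[0, 0, 0.001], 0], [[0, 0, 0.001], 0], [[0, 0, 0], 0], [[0, 0, 0], 0]]}}

```text
time_s: 9.03
tcp_pos: [0.5143, -0.0408, 0.1525]
ee_rot: [[-0.994, 0.107, -0.0], [0.107, 0.994, -0.0], [0.0, -0.0, -1.0]]
wrist_force: [-0.3, -0.5, -0.8]
gripper_width: 0.175
gripper_force: 30.0
```

{"name": "apply_moves", "arguments": {"moves": [[[0, 0, 0.001], 0], [[0, 0, 0], 0], [[0, 0, 0], 0]]}}

```text
time_s: 9.28
tcp_pos: [0.5143, -0.0408, 0.1515]
ee_rot: [[-0.994, 0.107, -0.0], [0.107, 0.994, -0.0], [0.0, -0.0, -1.0]]
wrist_force: [-0.0, -0.1, -0.6]
gripper_width: 0.172
gripper_force: 30.0
```

```bash
cat > f.py <<'E'
from h import *
np.set_printoptions(precision=4,suppress=True)
L=[]
for _ in range(4):
    imaging.capture("wrist");s=r.sense();L.append(np.r_[s["tcp_pos"],s["wrist_force"]])
print(np.mean(L,0),np.std(L,0),s["time_s"])
E
python3 f.py
```

```text
[ 0.5143 -0.0408  0.1516 -0.3519  0.3153 -0.5077] [0.     0.     0.     0.4996 0.1658 0.2595] 9.4833
```

Run:
```python
from h import *
w=imaging.capture("wrist")
cv2.imwrite("pics/c6.png",cv2.resize(w["frame"][160:230,214:324],None,fx=7,fy=7,interpolation=3))
```

```text
(no output)
```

View pics/c6.png

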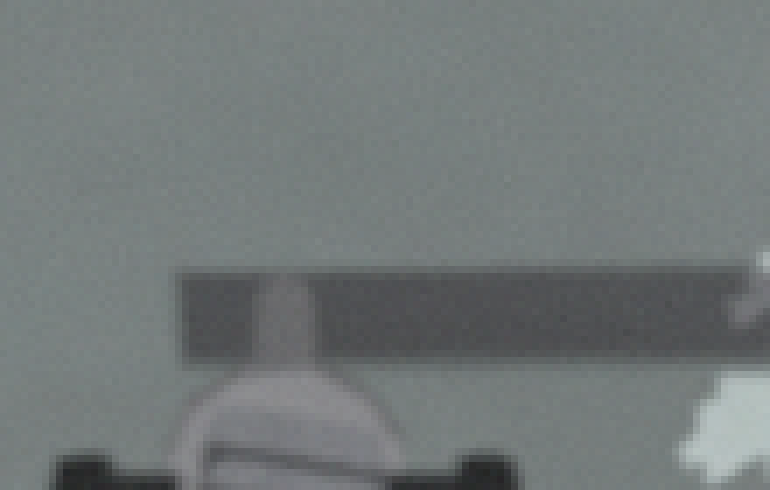

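The tip rim is at crop row 275 and the slot spans rows 270–360, so it is 1.5 mm too near the −x edge. I'll shift it, then feel for the floor.

{"name": "apply_moves", "arguments": {"moves": [[[-0.0015, 0, 0], 0], [[0, 0, 0.001], 0], [[0, 0, 0.0005], 0], [[0, 0, 0], 0], [[0, 0, 0], 0]]}}

```text
time_s: 9.95
tcp_pos: [0.5158, -0.041, 0.15]
ee_rot: [[-0.994, 0.107, -0.0], [0.107, 0.994, -0.0], [0.0, -0.0, -1.0]]
wrist_force: [0.3, 0.4, -0.8]
gripper_width: 0.17
gripper_force: 30.0
```

{"name": "apply_moves", "arguments": {"moves": [[[0, 0, 0.0005], 0], [[0, 0, 0], 0], [[0, 0, 0], 0]]}}

```text
time_s: 10.2
tcp_pos: [0.5158, -0.041, 0.1495]
ee_rot: [[-0.994, 0.107, -0.0], [0.107, 0.994, -0.0], [0.0, -0.0, -1.0]]
wrist_force: [0.5, -0.3, -1.3]
gripper_width: 0.168
gripper_force: 30.0
```

{"name": "apply_moves", "arguments": {"moves": [[[0, 0, 0.0005], 0], [[0, 0, 0], 0], [[0, 0, 0], 0]]}}

```text
time_s: 10.45
tcp_pos: [0.5158, -0.041, 0.149]
ee_rot: [[-0.994, 0.107, -0.0], [0.107, 0.994, 0.0], [0.0, 0.0, -1.0]]
wrist_force: [0.6, -1.8, -0.0]
gripper_width: 0.175
gripper_force: 30.0
```

```bash
python3 f.py
```

```text
[ 0.5158 -0.041   0.1491 -0.2396  0.0192 -0.6183] [0.     0.     0.     0.5366 0.4378 0.0655] 10.65
```

{"name": "apply_moves", "arguments": {"moves": [[[0, 0, 0.0003], 0], [[0, 0, 0], 0], [[0, 0, 0], 0]]}}

```text
time_s: 10.9
tcp_pos: [0.5159, -0.041, 0.1488]
ee_rot: [[-0.994, 0.107, 0.0], [0.107, 0.994, -0.0], [-0.0, 0.0, -1.0]]
wrist_force: [-0.4, -0.2, -1.4]
gripper_width: 0.177
gripper_force: 30.0
```

{"name": "apply_moves", "arguments": {"moves": [[[0, 0, 0.0003], 0], [[0, 0, 0], 0], [[0, 0, 0], 0]]}}

```text
time_s: 11.15
tcp_pos: [0.5159, -0.041, 0.1487]
ee_rot: [[-0.994, 0.107, 0.0], [0.107, 0.994, -0.0], [-0.0, 0.0, -1.0]]
wrist_force: [0.0, 0.2, 0.6]
gripper_width: 0.174
gripper_force: 30.0
```

```bash
python3 f.py
```

```text
[ 0.5159 -0.041   0.1487 -0.1343 -0.0324  1.6056] [0.     0.     0.     0.6272 0.3365 0.5114] 11.35
```

Contact: the floor is felt at TCP z≈.1487, about 2 N. I'll slide along +y in batches no longer than the 4 mm in which the pin can sit sunk.

{"name": "apply_moves", "arguments": {"moves": [[[0, 0.001, 0], 0], [[0, 0.0015, 0], 0], [[0, 0, 0], 0]]}}

```text
time_s: 11.6
tcp_pos: [0.5163, -0.0386, 0.1487]
ee_rot: [[-0.994, 0.107, 0.0], [0.107, 0.994, -0.0], [-0.0, -0.0, -1.0]]
wrist_force: [-0.2, -0.5, 2.3]
gripper_width: 0.174
gripper_force: 30.0
```

{"name": "apply_moves", "arguments": {"moves": [[[0, 0.001, 0], 0], [[0, 0.0015, 0], 0], [[0, 0, 0], 0]]}}

```text
time_s: 11.85
tcp_pos: [0.5165, -0.0359, 0.1486]
ee_rot: [[-0.994, 0.107, 0.0], [0.107, 0.994, -0.0], [-0.0, -0.0, -1.0]]
wrist_force: [0.1, -1.2, 2.7]
gripper_width: 0.17
gripper_force: 30.0
```

```bash
python3 f.py
```

```text
[ 0.5165 -0.036   0.1486 -0.0294 -1.8361  3.545 ] [0.     0.     0.     0.3004 0.5565 0.4589] 12.05
```

{"name": "apply_moves", "arguments": {"moves": [[[0, 0.001, -0.0002], 0], [[0, 0.001, 0], 0], [[0, 0, 0], 0]]}}

```text
time_s: 12.3
tcp_pos: [0.5166, -0.0339, 0.1487]
ee_rot: [[-0.994, 0.107, -0.0], [0.107, 0.994, -0.0], [0.0, -0.0, -1.0]]
wrist_force: [-0.3, -1.8, 3.2]
gripper_width: 0.171
gripper_force: 30.0
```

{"name": "apply_moves", "arguments": {"moves": [[[0, 0.001, 0], 0], [[0, 0.001, 0], 0], [[0, 0, 0], 0]]}}

```text
time_s: 12.55
tcp_pos: [0.5168, -0.0319, 0.1487]
ee_rot: [[-0.994, 0.107, -0.0], [0.107, 0.994, -0.0], [0.0, -0.0, -1.0]]
wrist_force: [-0.3, -2.0, 3.5]
gripper_width: 0.174
gripper_force: 30.0
```

```bash
python3 f.py
```

```text
[ 0.5168 -0.0319  0.1486 -0.4859 -1.5003  2.4956] [0.     0.     0.     0.2366 0.1053 0.1848] 12.75
```

{"name": "apply_moves", "arguments": {"moves": [[[0, 0.001, -0.0001], 0], [[0, 0.001, 0], 0], [[0, 0, 0], 0]]}}

```text
time_s: 13.0
tcp_pos: [0.517, -0.0299, 0.1487]
ee_rot: [[-0.994, 0.107, -0.0], [0.107, 0.994, 0.0], [0.0, 0.0, -1.0]]
wrist_force: [-0.3, -1.1, 2.5]
gripper_width: 0.175
gripper_force: 30.0
```

{"name": "apply_moves", "arguments": {"moves": [[[0, 0.001, 0], 0], [[0, 0.001, 0], 0], [[0, 0, 0], 0]]}}

```text
time_s: 13.25
tcp_pos: [0.5172, -0.0278, 0.1487]
ee_rot: [[-0.994, 0.107, -0.0], [0.107, 0.994, 0.0], [0.0, 0.0, -1.0]]
wrist_force: [-0.1, -1.5, 2.5]
gripper_width: 0.175
gripper_force: 30.0
```

```bash
python3 f.py
```

```text
[ 0.5172 -0.0279  0.1487 -0.5454 -1.2334  1.5783] [0.     0.     0.     0.589  0.6105 0.3914] 13.45
```

{"name": "apply_moves", "arguments": {"moves": [[[0, 0.001, 0], 0], [[0, 0.001, 0], 0], [[0, 0, 0], 0]]}}

```text
time_s: 13.7
tcp_pos: [0.5174, -0.0259, 0.1487]
ee_rot: [[-0.994, 0.107, -0.0], [0.107, 0.994, 0.0], [0.0, 0.0, -1.0]]
wrist_force: [-0.9, -1.0, 1.8]
gripper_width: 0.175
gripper_force: 30.0
```

{"name": "apply_moves", "arguments": {"moves": [[[0, 0.001, 0], 0], [[0, 0.001, 0], 0], [[0, 0, 0], 0]]}}

```text
time_s: 13.95
tcp_pos: [0.5176, -0.0239, 0.1487]
ee_rot: [[-0.994, 0.107, -0.0], [0.107, 0.994, 0.0], [0.0, 0.0, -1.0]]
wrist_force: [-0.5, -0.7, 2.1]
gripper_width: 0.175
gripper_force: 30.0
```

{"name": "apply_moves", "arguments": {"moves": [[[0, 0.001, 0], 0], [[0, 0.001, 0], 0], [[0, 0, 0], 0]]}}

```text
time_s: 14.2
tcp_pos: [0.5179, -0.0219, 0.1487]
ee_rot: [[-0.994, 0.107, 0.0], [0.107, 0.994, 0.0], [-0.0, 0.0, -1.0]]
wrist_force: [-0.1, -0.8, 1.4]
gripper_width: 0.173
gripper_force: 30.0
```

{"name": "apply_moves", "arguments": {"moves": [[[0, 0.001, 0], 0], [[0, 0.001, 0], 0], [[0, 0, 0], 0]]}}

```text
time_s: 14.45
tcp_pos: [0.5181, -0.0199, 0.1487]
ee_rot: [[-0.994, 0.107, -0.0], [0.107, 0.994, 0.0], [0.0, 0.0, -1.0]]
wrist_force: [-0.6, -1.1, 1.5]
gripper_width: 0.172
gripper_force: 30.0
```

{"name": "apply_moves", "arguments": {"moves": [[[0, 0.001, 0.0001], 0], [[0, 0.001, 0], 0], [[0, 0, 0], 0]]}}

```text
time_s: 14.7
tcp_pos: [0.5183, -0.018, 0.1487]
ee_rot: [[-0.994, 0.107, 0.0], [0.107, 0.994, -0.0], [-0.0, -0.0, -1.0]]
wrist_force: [-0.3, -0.3, 1.5]
gripper_width: 0.167
gripper_force: 30.0
```

{"name": "apply_moves", "arguments": {"moves": [[[0, 0.001, 0], 0], [[0, 0.001, 0], 0], [[0, 0, 0], 0]]}}

```text
time_s: 14.95
tcp_pos: [0.5185, -0.016, 0.1487]
ee_rot: [[-0.994, 0.107, 0.0], [0.107, 0.994, 0.0], [-0.0, 0.0, -1.0]]
wrist_force: [-0.5, -1.7, 1.7]
gripper_width: 0.171
gripper_force: 30.0
```

{"name": "apply_moves", "arguments": {"moves": [[[0, 0.001, 0.0001], 0], [[0, 0.001, 0], 0], [[0, 0, 0], 0]]}}

```text
time_s: 15.2
tcp_pos: [0.5188, -0.014, 0.1487]
ee_rot: [[-0.994, 0.107, 0.0], [0.107, 0.994, -0.0], [-0.0, -0.0, -1.0]]
wrist_force: [-0.9, -1.7, 2.2]
gripper_width: 0.174
gripper_force: 30.0
```

{"name": "apply_moves", "arguments": {"moves": [[[0, 0.001, 0], 0], [[0, 0.001, 0], 0], [[0, 0, 0], 0]]}}

```text
time_s: 15.45
tcp_pos: [0.519, -0.012, 0.1486]
ee_rot: [[-0.994, 0.107, 0.0], [0.107, 0.994, -0.0], [-0.0, -0.0, -1.0]]
wrist_force: [-0.6, -2.3, 2.7]
gripper_width: 0.172
gripper_force: 30.0
```

{"name": "apply_moves", "arguments": {"moves": [[[0, 0.001, 0], 0], [[0, 0.001, 0], 0], [[0, 0, 0], 0]]}}

```text
time_s: 15.7
tcp_pos: [0.5192, -0.01, 0.1486]
ee_rot: [[-0.994, 0.107, 0.0], [0.107, 0.994, -0.0], [-0.0, -0.0, -1.0]]
wrist_force: [0.3, -2.4, 3.5]
gripper_width: 0.179
gripper_force: 30.0
```

{"name": "apply_moves", "arguments": {"moves": [[[0, 0.001, 0], 0], [[0, 0.001, 0], 0], [[0, 0, 0], 0]]}}

```text
time_s: 15.95
tcp_pos: [0.5194, -0.008, 0.1487]
ee_rot: [[-0.994, 0.107, 0.0], [0.107, 0.994, -0.0], [-0.0, 0.0, -1.0]]
wrist_force: [-0.2, -2.3, 3.2]
gripper_width: 0.176
gripper_force: 30.0
```

{"name": "apply_moves", "arguments": {"moves": [[[0, 0.001, -0.0001], 0], [[0, 0.001, 0], 0], [[0, 0, 0], 0]]}}

```text
time_s: 16.2
tcp_pos: [0.5196, -0.006, 0.1486]
ee_rot: [[-0.994, 0.107, 0.0], [0.107, 0.994, 0.0], [-0.0, 0.0, -1.0]]
wrist_force: [0.5, -1.9, 3.6]
gripper_width: 0.173
gripper_force: 30.0
```

{"name": "apply_moves", "arguments": {"moves": [[[0, 0.001, 0], 0], [[0, 0.001, 0], 0], [[0, 0, 0], 0]]}}

```text
time_s: 16.45
tcp_pos: [0.5198, -0.004, 0.1486]
ee_rot: [[-0.994, 0.107, -0.0], [0.107, 0.994, 0.0], [0.0, 0.0, -1.0]]
wrist_force: [-0.6, -1.9, 3.5]
gripper_width: 0.171
gripper_force: 30.0
```

{"name": "apply_moves", "arguments": {"moves": [[[0, 0.001, -0.0001], 0], [[0, 0.001, 0], 0], [[0, 0, 0], 0]]}}

```text
time_s: 16.7
tcp_pos: [0.5199, -0.0019, 0.1486]
ee_rot: [[-0.994, 0.107, -0.0], [0.107, 0.994, 0.0], [0.0, 0.0, -1.0]]
wrist_force: [0.2, -0.3, 1.6]
gripper_width: 0.173
gripper_force: 30.0
```

{"name": "apply_moves", "arguments": {"moves": [[[0, 0.001, 0], 0], [[0, 0.001, 0], 0], [[0, 0, 0], 0]]}}

```text
time_s: 16.95
tcp_pos: [0.5201, 0.0, 0.1486]
ee_rot: [[-0.994, 0.107, -0.0], [0.107, 0.994, 0.0], [0.0, 0.0, -1.0]]
wrist_force: [-0.6, -1.3, 1.2]
gripper_width: 0.176
gripper_force: 30.0
```

{"name": "apply_moves", "arguments": {"moves": [[[0, 0, 0.0003], 0], [[0, 0, 0], 0], [[0, 0, 0], 0]]}}

```text
time_s: 17.2
tcp_pos: [0.5202, -0.0001, 0.1485]
ee_rot: [[-0.994, 0.107, -0.0], [0.107, 0.994, 0.0], [0.0, 0.0, -1.0]]
wrist_force: [-0.4, -0.4, 2.1]
gripper_width: 0.17
gripper_force: 30.0
```

```bash
python3 f.py
```

```text
[ 0.5202 -0.0001  0.1485 -0.7603 -0.3327  2.5344] [0.     0.     0.     0.5748 0.2378 0.4478] 17.4
```

{"name": "apply_moves", "arguments": {"moves": [[[0, 0.001, 0], 0], [[0, 0.001, 0], 0], [[0, 0, 0], 0]]}}

```text
time_s: 17.65
tcp_pos: [0.5205, 0.0017, 0.1485]
ee_rot: [[-0.994, 0.107, 0.0], [0.107, 0.994, -0.0], [-0.0, -0.0, -1.0]]
wrist_force: [-0.5, -1.4, 1.3]
gripper_width: 0.169
gripper_force: 30.0
```

{"name": "apply_moves", "arguments": {"moves": [[[0, 0.001, 0], 0], [[0, 0.001, 0], 0], [[0, 0, 0], 0]]}}

```text
time_s: 17.9
tcp_pos: [0.5208, 0.0038, 0.1486]
ee_rot: [[-0.994, 0.107, 0.0], [0.107, 0.994, -0.0], [-0.0, -0.0, -1.0]]
wrist_force: [-0.7, -1.4, 3.7]
gripper_width: 0.171
gripper_force: 30.0
```

{"name": "apply_moves", "arguments": {"moves": [[[0, 0.001, -0.0001], 0], [[0, 0.001, 0], 0], [[0, 0, 0], 0]]}}

```text
time_s: 18.15
tcp_pos: [0.521, 0.0059, 0.1486]
ee_rot: [[-0.994, 0.107, 0.0], [0.107, 0.994, 0.0], [-0.0, 0.0, -1.0]]
wrist_force: [-0.5, -1.7, 4.1]
gripper_width: 0.172
gripper_force: 30.0
```

{"name": "apply_moves", "arguments": {"moves": [[[0, 0.001, 0], 0], [[0, 0.001, 0], 0], [[0, 0, 0], 0]]}}

```text
time_s: 18.4
tcp_pos: [0.5212, 0.0079, 0.1486]
ee_rot: [[-0.994, 0.107, 0.0], [0.107, 0.994, -0.0], [-0.0, 0.0, -1.0]]
wrist_force: [-0.4, -2.0, 3.6]
gripper_width: 0.169
gripper_force: 30.0
```

{"name": "apply_moves", "arguments": {"moves": [[[0, 0.001, -0.0001], 0], [[0, 0.001, 0], 0], [[0, 0, 0], 0]]}}

```text
time_s: 18.65
tcp_pos: [0.5213, 0.0099, 0.1486]
ee_rot: [[-0.994, 0.107, 0.0], [0.107, 0.994, 0.0], [-0.0, 0.0, -1.0]]
wrist_force: [-0.1, -1.4, 3.4]
gripper_width: 0.172
gripper_force: 30.0
```

{"name": "apply_moves", "arguments": {"moves": [[[0, 0.001, 0], 0], [[0, 0.001, 0], 0], [[0, 0, 0], 0]]}}

```text
time_s: 18.9
tcp_pos: [0.5215, 0.0119, 0.1486]
ee_rot: [[-0.994, 0.107, -0.0], [0.107, 0.994, 0.0], [0.0, 0.0, -1.0]]
wrist_force: [-0.3, -1.6, 2.9]
gripper_width: 0.172
gripper_force: 30.0
```

{"name": "apply_moves", "arguments": {"moves": [[[0, 0.001, 0], 0], [[0, 0.001, 0], 0], [[0, 0, 0], 0]]}}

```text
time_s: 19.15
tcp_pos: [0.5217, 0.0139, 0.1486]
ee_rot: [[-0.994, 0.107, -0.0], [0.107, 0.994, 0.0], [0.0, 0.0, -1.0]]
wrist_force: [-0.6, -1.2, 2.7]
gripper_width: 0.172
gripper_force: 30.0
```

{"name": "apply_moves", "arguments": {"moves": [[[0, 0.001, 0], 0], [[0, 0.001, 0], 0], [[0, 0, 0], 0]]}}

```text
time_s: 19.4
tcp_pos: [0.5219, 0.0159, 0.1486]
ee_rot: [[-0.994, 0.107, -0.0], [0.107, 0.994, 0.0], [0.0, 0.0, -1.0]]
wrist_force: [-0.8, -1.7, 3.3]
gripper_width: 0.177
gripper_force: 30.0
```

{"name": "apply_moves", "arguments": {"moves": [[[0, 0.001, 0], 0], [[0, 0.001, 0], 0], [[0, 0, 0], 0]]}}

```text
time_s: 19.65
tcp_pos: [0.5222, 0.0179, 0.1487]
ee_rot: [[-0.994, 0.107, 0.0], [0.107, 0.994, 0.0], [-0.0, 0.0, -1.0]]
wrist_force: [-0.1, -2.5, 3.5]
gripper_width: 0.17
gripper_force: 30.0
```

{"name": "apply_moves", "arguments": {"moves": [[[0, 0.001, 0], 0], [[0, 0.001, 0], 0], [[0, 0, 0], 0]]}}

```text
time_s: 19.9
tcp_pos: [0.5224, 0.0198, 0.1486]
ee_rot: [[-0.994, 0.107, 0.0], [0.107, 0.994, 0.0], [-0.0, 0.0, -1.0]]
wrist_force: [-0.8, -1.4, 3.4]
gripper_width: 0.174
gripper_force: 30.0
```

{"name": "apply_moves", "arguments": {"moves": [[[0, 0.001, 0], 0], [[0, 0.001, 0], 0], [[0, 0, 0], 0]]}}

```text
time_s: 20.15
tcp_pos: [0.5226, 0.0219, 0.1487]
ee_rot: [[-0.994, 0.107, 0.0], [0.107, 0.994, 0.0], [-0.0, 0.0, -1.0]]
wrist_force: [-0.2, -2.6, 3.9]
gripper_width: 0.175
gripper_force: 30.0
```

{"name": "apply_moves", "arguments": {"moves": [[[0, 0.001, 0], 0], [[0, 0.001, 0], 0], [[0, 0, 0], 0]]}}

```text
time_s: 20.4
tcp_pos: [0.5228, 0.0238, 0.1486]
ee_rot: [[-0.994, 0.107, 0.0], [0.107, 0.994, 0.0], [-0.0, 0.0, -1.0]]
wrist_force: [-0.6, -2.4, 3.2]
gripper_width: 0.171
gripper_force: 30.0
```

{"name": "apply_moves", "arguments": {"moves": [[[0, 0.001, -0.0001], 0], [[0, 0.001, 0], 0], [[0, 0, 0], 0]]}}

```text
time_s: 20.65
tcp_pos: [0.523, 0.0259, 0.1487]
ee_rot: [[-0.994, 0.107, -0.0], [0.107, 0.994, 0.0], [0.0, 0.0, -1.0]]
wrist_force: [-0.6, -1.4, 1.8]
gripper_width: 0.172
gripper_force: 30.0
```

{"name": "apply_moves", "arguments": {"moves": [[[0, 0.001, 0], 0], [[0, 0.001, 0], 0], [[0, 0, 0], 0]]}}

```text
time_s: 20.9
tcp_pos: [0.5232, 0.0278, 0.1487]
ee_rot: [[-0.994, 0.107, -0.0], [0.107, 0.994, 0.0], [0.0, 0.0, -1.0]]
wrist_force: [0.1, -1.4, 2.1]
gripper_width: 0.173
gripper_force: 30.0
```

{"name": "apply_moves", "arguments": {"moves": [[[0, 0.001, 0], 0], [[0, 0.001, 0], 0], [[0, 0, 0], 0]]}}

```text
time_s: 21.15
tcp_pos: [0.5234, 0.0298, 0.1487]
ee_rot: [[-0.994, 0.107, -0.0], [0.107, 0.994, 0.0], [0.0, 0.0, -1.0]]
wrist_force: [-0.4, -1.5, 2.1]
gripper_width: 0.176
gripper_force: 30.0
```

{"name": "apply_moves", "arguments": {"moves": [[[0, 0.001, 0], 0], [[0, 0.001, 0], 0], [[0, 0, 0], 0]]}}

```text
time_s: 21.4
tcp_pos: [0.5236, 0.0318, 0.1487]
ee_rot: [[-0.994, 0.107, -0.0], [0.107, 0.994, 0.0], [0.0, 0.0, -1.0]]
wrist_force: [-0.1, -0.9, 1.6]
gripper_width: 0.168
gripper_force: 30.0
```

{"name": "apply_moves", "arguments": {"moves": [[[0, 0.001, 0.0001], 0], [[0, 0.001, 0], 0], [[0, 0, 0], 0]]}}

```text
time_s: 21.65
tcp_pos: [0.5239, 0.0338, 0.1487]
ee_rot: [[-0.994, 0.107, 0.0], [0.107, 0.994, 0.0], [-0.0, 0.0, -1.0]]
wrist_force: [-0.1, -1.8, 2.3]
gripper_width: 0.174
gripper_force: 30.0
```

{"name": "apply_moves", "arguments": {"moves": [[[0, 0.001, 0], 0], [[0, 0.001, 0], 0], [[0, 0, 0], 0]]}}

```text
time_s: 21.9
tcp_pos: [0.5241, 0.0358, 0.1487]
ee_rot: [[-0.994, 0.107, 0.0], [0.107, 0.994, 0.0], [-0.0, 0.0, -1.0]]
wrist_force: [-0.0, -1.6, 2.6]
gripper_width: 0.17
gripper_force: 30.0
```

{"name": "apply_moves", "arguments": {"moves": [[[0, 0.001, 0], 0], [[0, 0.001, 0], 0], [[0, 0, 0], 0]]}}

```text
time_s: 22.15
tcp_pos: [0.5243, 0.0377, 0.1487]
ee_rot: [[-0.994, 0.107, 0.0], [0.107, 0.994, 0.0], [-0.0, 0.0, -1.0]]
wrist_force: [0.0, -1.8, 2.7]
gripper_width: 0.169
gripper_force: 30.0
```

{"name": "apply_moves", "arguments": {"moves": [[[0, 0.001, 0], 0], [[0, 0.001, 0], 0], [[0, 0, 0], 0]]}}

```text
time_s: 22.4
tcp_pos: [0.5245, 0.0397, 0.1487]
ee_rot: [[-0.994, 0.107, 0.0], [0.107, 0.994, 0.0], [-0.0, 0.0, -1.0]]
wrist_force: [-0.4, -1.0, 2.5]
gripper_width: 0.171
gripper_force: 30.0
```

No clear sink so far. The softest stretches were y≈0, −.02 and +.03. I'll retest those with slightly firmer taps, starting around y≈0.

{"name": "apply_moves", "arguments": {"moves": [[[0, 0, -0.001], 0], [[0, -0.018, 0], 0], [[0, -0.018, 0], 0], [[0, 0, 0], 0], [[0, 0, 0], 0]]}}

```text
time_s: 22.82
tcp_pos: [0.5204, 0.0036, 0.1492]
ee_rot: [[-0.994, 0.109, -0.0], [0.109, 0.994, 0.001], [0.001, 0.001, -1.0]]
wrist_force: [0.4, 0.8, -0.9]
gripper_width: 0.176
gripper_force: 30.0
```

{"name": "apply_moves", "arguments": {"moves": [[[0, 0, 0.0009], 0], [[0, 0, 0.0004], 0], [[0, 0, 0], 0], [[0, 0, 0], 0]]}}

```text
time_s: 23.15
tcp_pos: [0.5209, 0.0042, 0.1487]
ee_rot: [[-0.994, 0.106, 0.001], [0.106, 0.994, 0.0], [-0.001, 0.0, -1.0]]
wrist_force: [0.3, -0.2, 2.3]
gripper_width: 0.169
gripper_force: 30.0
```

{"name": "apply_moves", "arguments": {"moves": [[[0, 0, -0.001], 0], [[0, -0.002, 0], 0], [[0, 0, 0.001], 0], [[0, 0, 0], 0], [[0, 0, 0], 0]]}}

```text
time_s: 23.57
tcp_pos: [0.5205, 0.0018, 0.1486]
ee_rot: [[-0.994, 0.107, 0.0], [0.107, 0.994, 0.0], [-0.0, 0.0, -1.0]]
wrist_force: [-0.5, 1.1, 2.0]
gripper_width: 0.174
gripper_force: 30.0
```

{"name": "apply_moves", "arguments": {"moves": [[[0, 0, -0.001], 0], [[0, -0.002, 0], 0], [[0, 0, 0.001], 0], [[0, 0, 0], 0], [[0, 0, 0], 0]]}}

```text
time_s: 23.98
tcp_pos: [0.5202, -0.0004, 0.1483]
ee_rot: [[-0.994, 0.107, -0.0], [0.107, 0.994, -0.0], [0.0, -0.0, -1.0]]
wrist_force: [-0.9, -0.3, -0.0]
gripper_width: 0.172
gripper_force: 30.0
```

{"name": "apply_moves", "arguments": {"moves": [[[0, 0, -0.001], 0], [[0, -0.002, 0], 0], [[0, 0, 0.001], 0], [[0, 0, 0], 0], [[0, 0, 0], 0]]}}

```text
time_s: 24.4
tcp_pos: [0.52, -0.0023, 0.1484]
ee_rot: [[-0.994, 0.107, 0.0], [0.107, 0.994, -0.0], [-0.0, -0.0, -1.0]]
wrist_force: [0.3, 0.0, -0.6]
gripper_width: 0.176
gripper_force: 30.0
```

There it gives: z sinks to .1483 at low force for y≈−.0004 and −.0023. I'll press 1 mm to confirm.

{"name": "apply_moves", "arguments": {"moves": [[[0, 0, 0.0005], 0], [[0, 0, 0.0005], 0], [[0, 0, 0], 0], [[0, 0, 0], 0]]}}

```text
time_s: 24.73
tcp_pos: [0.5201, -0.0022, 0.1476]
ee_rot: [[-0.994, 0.107, 0.0], [0.107, 0.994, -0.0], [-0.0, -0.0, -1.0]]
wrist_force: [-0.8, -0.5, 2.1]
gripper_width: 0.172
gripper_force: 30.0
```

```bash
python3 f.py
```

```text
[ 0.5201 -0.0022  0.1476 -0.8171 -0.4109  2.8383] [0.     0.     0.     1.0454 0.3001 0.6822] 24.9333
```

{"name": "apply_moves", "arguments": {"moves": [[[0, 0, -0.002], 0], [[0, 0.0013, 0], 0], [[0, 0, 0.001], 0], [[0, 0, 0.001], 0], [[0, 0, 0], 0]]}}

```text
time_s: 25.35
tcp_pos: [0.5202, -0.0007, 0.1473]
ee_rot: [[-0.994, 0.107, 0.0], [0.107, 0.994, 0.0], [-0.0, 0.0, -1.0]]
wrist_force: [-1.6, 0.2, 2.4]
gripper_width: 0.173
gripper_force: 30.0
```

```bash
python3 f.py
```

```text
[ 0.5202 -0.0007  0.1473 -0.2654  0.9705  1.5331] [0.     0.     0.     0.1793 0.8304 0.5984] 25.55
```

{"name": "apply_moves", "arguments": {"moves": [[[0, 0, 0.001], 0], [[0, 0, 0.001], 0], [[0, 0, 0], 0]]}}

```text
time_s: 25.8
tcp_pos: [0.5202, -0.0008, 0.1452]
ee_rot: [[-0.994, 0.107, 0.0], [0.107, 0.994, 0.0], [-0.0, 0.0, -1.0]]
wrist_force: [-0.7, -0.5, 0.8]
gripper_width: 0.178
gripper_force: 30.0
```

{"name": "apply_moves", "arguments": {"moves": [[[0, 0, 0.001], 0], [[0, 0, 0], 0], [[0, 0, 0], 0]]}}

```text
time_s: 26.05
tcp_pos: [0.5202, -0.0009, 0.1443]
ee_rot: [[-0.994, 0.107, 0.0], [0.107, 0.994, 0.0], [-0.0, 0.0, -1.0]]
wrist_force: [0.4, 0.1, 1.6]
gripper_width: 0.169
gripper_force: 30.0
```

{"name": "apply_moves", "arguments": {"moves": [[[0, 0, 0.001], 0], [[0, 0, 0.001], 0], [[0, 0, 0], 0]]}}

```text
time_s: 26.3
tcp_pos: [0.5202, -0.0009, 0.1421]
ee_rot: [[-0.994, 0.107, 0.0], [0.107, 0.994, 0.0], [-0.0, 0.0, -1.0]]
wrist_force: [0.4, 1.3, 0.7]
gripper_width: 0.173
gripper_force: 30.0
```

{"name": "apply_moves", "arguments": {"moves": [[[0, 0, 0.001], 0], [[0, 0, 0.001], 0], [[0, 0, 0], 0], [[0, 0, 0], 0]]}}

```text
time_s: 26.63
tcp_pos: [0.5202, -0.0009, 0.1402]
ee_rot: [[-0.994, 0.107, 0.0], [0.107, 0.994, 0.0], [-0.0, 0.0, -1.0]]
wrist_force: [-0.1, -1.0, 0.9]
gripper_width: 0.172
gripper_force: 30.0
```

Run:
```python
from h import *
p=imaging.capture("scene");cv2.imwrite("pics/s7.png",p["frame"])
a=cv2.imread("pics/scene.png").astype(int);d=abs(a-p["frame"]).max(2)[195:260,200:330]>25
print(d.sum())
cv2.imwrite("pics/s7c.png",cv2.resize(p["frame"][140:300,140:400],None,fx=2.5,fy=2.5,interpolation=3));print(r.sense()["time_s"])
```

```text
3172
26.6833
```

View pics/s7c.png

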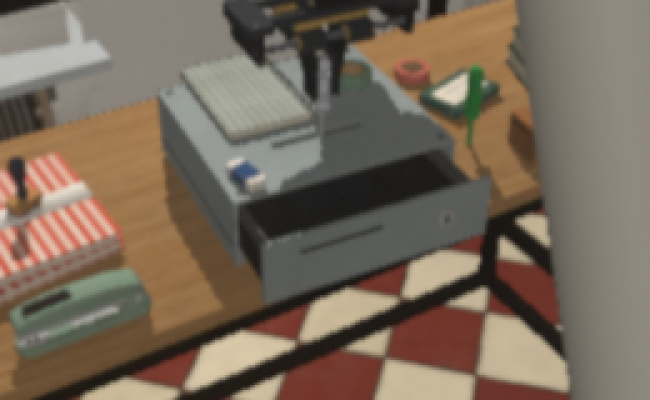

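The drawer is open. I'll lift out and carry the pin back over the block.

{"name": "apply_moves", "arguments": {"moves": [[[0, 0, -0.005], 0], [[0, 0, -0.01], 0], [[0, 0, -0.025], 0], [[0, 0, -0.035], 0], [[0, 0, -0.035], 0]]}}

```text
time_s: 27.1
tcp_pos: [0.519, -0.0013, 0.2515]
ee_rot: [[-0.994, 0.107, -0.003], [0.107, 0.994, -0.001], [0.003, -0.001, -1.0]]
wrist_force: [2.0, -0.1, -0.5]
gripper_width: 0.17
gripper_force: 30.0
```

{"name": "apply_moves", "arguments": {"moves": [[[0.003, -0.037, 0], 0], [[0.003, -0.037, 0], 0], [[0.003, -0.038, 0], 0], [[0.003, -0.038, 0], 0], [[0.003, -0.038, 0], 0]]}}

```text
time_s: 27.52
tcp_pos: [0.484, -0.1877, 0.2512]
ee_rot: [[-0.994, 0.106, 0.0], [0.106, 0.994, 0.0], [-0.0, 0.0, -1.0]]
wrist_force: [0.1, 0.2, -1.0]
gripper_width: 0.176
gripper_force: 30.0
```

{"name": "apply_moves", "arguments": {"moves": [[[0.003, -0.038, 0], 0], [[0.003, -0.038, 0], 0], [[0.0022, -0.0373, 0], 0], [[0, 0, 0], 1.4], [[0, 0, 0], 0]]}}

```text
time_s: 27.93
tcp_pos: [0.4636, -0.2997, 0.2503]
ee_rot: [[-0.991, 0.136, -0.001], [0.136, 0.991, 0.001], [0.001, 0.0, -1.0]]
wrist_force: [0.6, 0.4, -1.4]
gripper_width: 0.172
gripper_force: 30.0
```

{"name": "apply_moves", "arguments": {"moves": [[[0, 0, 0], 0], [[0, 0, 0], 0], [[0, 0, 0], 0], [[0, 0, 0], 0]]}}

```text
time_s: 28.27
tcp_pos: [0.4651, -0.2969, 0.2506]
ee_rot: [[-0.992, 0.129, 0.0], [0.129, 0.992, 0.0], [-0.0, 0.0, -1.0]]
wrist_force: [0.8, 0.3, -1.2]
gripper_width: 0.175
gripper_force: 30.0
```

Run:
```python
from h import *
s=r.sense();R=np.array(s["ee_rot"]);t=np.array(s["tcp_pos"]);print(t,R.round(4),R.T@(np.array([.4649,-.2981,.0668])-t),s["time_s"])
```

```text
[ 0.46514953 -0.29691808  0.2506453 ] [[-9.916e-01  1.293e-01  2.000e-04]
 [ 1.293e-01  9.916e-01  0.000e+00]
 [-2.000e-04  0.000e+00 -1.000e+00]] [ 1.38675615e-04 -1.21222000e-03  1.83845223e-01] 28.2667
```

{"name": "apply_moves", "arguments": {"moves": [[[0, -0.0012, 0.04], 0], [[0, 0, 0.04], 0], [[0, 0, 0.03], 0], [[0, 0, 0.015], 0], [[0, 0, 0], 0]]}}

```text
time_s: 28.68
tcp_pos: [0.4622, -0.2974, 0.1214]
ee_rot: [[-0.991, 0.131, -0.008], [0.131, 0.991, 0.003], [0.009, 0.002, -1.0]]
wrist_force: [0.5, 0.3, -0.3]
gripper_width: 0.171
gripper_force: 30.0
```

{"name": "apply_moves", "arguments": {"moves": [[[0, 0, 0], 0], [[0, 0, 0], 0], [[0, 0, 0], 0], [[0, 0, 0], 0]]}}

```text
time_s: 29.02
tcp_pos: [0.4657, -0.2994, 0.1271]
ee_rot: [[-0.991, 0.131, 0.003], [0.131, 0.991, -0.001], [-0.003, -0.001, -1.0]]
wrist_force: [0.0, -0.5, -0.8]
gripper_width: 0.174
gripper_force: 30.0
```

Run:
```python
from h import *
s=r.sense();R=np.array(s["ee_rot"]);t=np.array(s["tcp_pos"]);print(t,R.round(4),R.T@(np.array([.4649,-.2981,.0668])-t),s["time_s"])
w=imaging.capture("wrist");print(proj(w,[[.4649,-.2981,.046]]),[px(a) for a in models.place_of(w,"block_hole")],[px(a) for a in models.place_of(w,"pin_tip")])
```

```text
[ 0.46570897 -0.29938285  0.12708971] [[-9.914e-01  1.309e-01  3.300e-03]
 [ 1.309e-01  9.914e-01 -1.100e-03]
 [-3.400e-03 -7.000e-04 -1.000e+00]] [0.00117538 0.0012074  0.06028523] 29.0167
[[256.26576133 195.11463584]] [array([252.8256, 190.8864])] [array([255.6928, 203.4816]), array([355.0208, 223.7184])]
```

Still ringing after the fast drop, so I'll let it settle.

{"name": "apply_moves", "arguments": {"moves": [[[0, 0, 0], 0], [[0, 0, 0], 0], [[0, 0, 0], 0], [[0, 0, 0], 0], [[0, 0, 0], 0]]}}

```text
time_s: 29.58
tcp_pos: [0.4646, -0.2992, 0.1253]
ee_rot: [[-0.991, 0.131, -0.0], [0.131, 0.991, 0.0], [0.0, 0.0, -1.0]]
wrist_force: [-0.3, 0.6, 0.6]
gripper_width: 0.171
gripper_force: 30.0
```

Run:
```python
from h import *
s=r.sense();R=np.array(s["ee_rot"]);t=np.array(s["tcp_pos"]);print(t,R.round(4),R.T@(np.array([.4649,-.2981,.0668])-t),s["time_s"])
```

```text
[ 0.46461774 -0.2991873   0.12531014] [[-9.913e-01  1.314e-01 -1.000e-04]
 [ 1.314e-01  9.913e-01  0.000e+00]
 [ 1.000e-04  0.000e+00 -1.000e+00]] [-0.00014323  0.00111376  0.05851015] 29.5833
```

{"name": "apply_moves", "arguments": {"moves": [[[0, 0.001, 0.004], 0], [[0, 0, 0.004], 0], [[0, 0, 0.004], 0], [[0, 0, 0], 0], [[0, 0, 0], 0]]}}

```text
time_s: 30.0
tcp_pos: [0.4645, -0.2981, 0.1128]
ee_rot: [[-0.991, 0.131, -0.001], [0.131, 0.991, 0.0], [0.001, 0.0, -1.0]]
wrist_force: [-0.0, 0.2, -0.7]
gripper_width: 0.174
gripper_force: 30.0
```

{"name": "apply_moves", "arguments": {"moves": [[[0, 0, 0.003], 0], [[0, 0, 0.003], 0], [[0, 0, 0.003], 0], [[0, 0, 0], 0], [[0, 0, 0], 0]]}}

```text
time_s: 30.42
tcp_pos: [0.4646, -0.2982, 0.1041]
ee_rot: [[-0.991, 0.131, -0.001], [0.131, 0.991, 0.0], [0.001, 0.0, -1.0]]
wrist_force: [-0.0, 0.2, -0.7]
gripper_width: 0.17
gripper_force: 30.0
```

{"name": "apply_moves", "arguments": {"moves": [[[0, 0, 0.005], 0], [[0, 0, 0.006], 0], [[0, 0, 0.006], 0], [[0, 0, 0.004], 0], [[0, 0, 0], 0]]}}

```text
time_s: 30.83
tcp_pos: [0.4639, -0.2979, 0.0819]
ee_rot: [[-0.991, 0.132, -0.003], [0.132, 0.991, 0.001], [0.003, 0.001, -1.0]]
wrist_force: [0.7, -0.8, -1.2]
gripper_width: 0.175
gripper_force: 30.0
```

{"name": "apply_moves", "arguments": {"moves": [[[0, 0, 0.005], 0], [[0, 0, 0.005], 0], [[0, 0, 0.003], 0], [[0, 0, 0], 0], [[0, 0, 0], 0]]}}

```text
time_s: 31.25
tcp_pos: [0.4647, -0.2982, 0.0701]
ee_rot: [[-0.991, 0.131, -0.0], [0.131, 0.991, 0.0], [0.0, 0.0, -1.0]]
wrist_force: [0.2, 0.7, -0.4]
gripper_width: 0.176
gripper_force: 30.0
```

{"name": "apply_moves", "arguments": {"moves": [[[0, 0, 0.001], 0], [[0, 0, 0.001], 0], [[0, 0, 0], 0], [[0, 0, 0], 0]]}}

```text
time_s: 31.58
tcp_pos: [0.4648, -0.2982, 0.0684]
ee_rot: [[-0.991, 0.131, 0.0], [0.131, 0.991, -0.0], [-0.0, -0.0, -1.0]]
wrist_force: [1.4, 0.0, -1.6]
gripper_width: 0.174
gripper_force: 30.0
```

{"name": "apply_moves", "arguments": {"moves": [[[0, 0, 0.0005], 0], [[0, 0, 0.0005], 0], [[0, 0, 0], 0], [[0, 0, 0], 0]]}}

```text
time_s: 31.92
tcp_pos: [0.4648, -0.2982, 0.0673]
ee_rot: [[-0.991, 0.131, -0.0], [0.131, 0.991, 0.0], [0.0, 0.0, -1.0]]
wrist_force: [0.2, 0.0, -0.3]
gripper_width: 0.177
gripper_force: 30.0
```

{"name": "apply_moves", "arguments": {"moves": [[[0, 0, 0.0005], 0], [[0, 0, 0], 0], [[0, 0, 0], 0]]}}

```text
time_s: 32.17
tcp_pos: [0.4648, -0.2982, 0.0668]
ee_rot: [[-0.991, 0.131, -0.0], [0.131, 0.991, 0.0], [0.0, 0.0, -1.0]]
wrist_force: [-0.9, -0.7, -0.6]
gripper_width: 0.171
gripper_force: 30.0
```

{"name": "apply_moves", "arguments": {"moves": [[[0, 0, 0.0003], 0], [[0, 0, 0], 0], [[0, 0, 0], 0]]}}

```text
time_s: 32.42
tcp_pos: [0.4648, -0.2982, 0.0668]
ee_rot: [[-0.991, 0.131, 0.0], [0.131, 0.991, -0.0], [-0.0, -0.0, -1.0]]
wrist_force: [0.0, 0.3, 0.8]
gripper_width: 0.171
gripper_force: 30.0
```

Contact at z = .0668, so the collar is seated on the block. I'll open and retreat straight up.

{"name": "apply_moves", "arguments": {"moves": [[[0, 0, 0], 0], [[0, 0, 0], 0], [[0, 0, 0], 0], [[0, 0, 0], 0], [[0, 0, 0], 0]], "hand": 0.06}}

```text
time_s: 32.83
tcp_pos: [0.4648, -0.2982, 0.0665]
ee_rot: [[-0.991, 0.131, -0.0], [0.131, 0.991, 0.0], [0.0, 0.0, -1.0]]
wrist_force: [-0.8, 0.4, -0.6]
gripper_width: 0.467
gripper_force: 0.0
```

{"name": "apply_moves", "arguments": {"moves": [[[0, 0, 0], 0], [[0, 0, -0.005], 0], [[0, 0, -0.01], 0], [[0, 0, -0.02], 0], [[0, 0, -0.03], 0]]}}

```text
time_s: 33.25
tcp_pos: [0.4633, -0.2976, 0.1308]
ee_rot: [[-0.991, 0.132, -0.005], [0.132, 0.991, 0.002], [0.005, 0.001, -1.0]]
wrist_force: [1.3, 0.1, -0.1]
gripper_width: 0.683
gripper_force: 0.0
```

{"name": "apply_moves", "arguments": {"moves": [[[0, 0, -0.035], 0], [[0, 0, -0.035], 0], [[0, 0, -0.035], 0], [[0, 0, 0], 0], [[0, 0, 0], 0]]}}

```text
time_s: 33.67
tcp_pos: [0.466, -0.2986, 0.2403]
ee_rot: [[-0.991, 0.131, 0.007], [0.131, 0.991, -0.002], [-0.007, -0.001, -1.0]]
wrist_force: [0.1, 0.4, -1.2]
gripper_width: 0.691
gripper_force: 0.0
```

Run:
```python
from h import *
w=imaging.capture("wrist");s=imaging.capture("side")
cv2.imwrite("pics/fin.png",np.hstack([cv2.resize(w["frame"][140:260,180:330],(400,320),interpolation=3),cv2.resize(s["frame"][150:370,190:340],(400,587),interpolation=3)[-320:]]))
for n,p in(("w",w),("s",s)): print(n,[(round(a["confidence"],2),(np.array(a["extent"])*[512,384,512,384]).round()) for a in models.cut_out(p,"pin")][:2],proj(p,[[.465,-.298,z] for z in(.05,.113)]).ravel())
print(r.sense()["time_s"])
```

```text
w [(0.61, array([242., 151.,  27.,  31.])), (0.61, array([327., 184.,  32.,  43.]))] [255.22752733 162.26397917 255.29354071 178.19409217]
s [(0.68, array([220., 290.,   7.,  34.])), (0.55, array([247., 257.,  11.,  41.]))] [225.319128   316.98144623 223.19680363 293.74844289]
33.8667
```

View pics/fin.png

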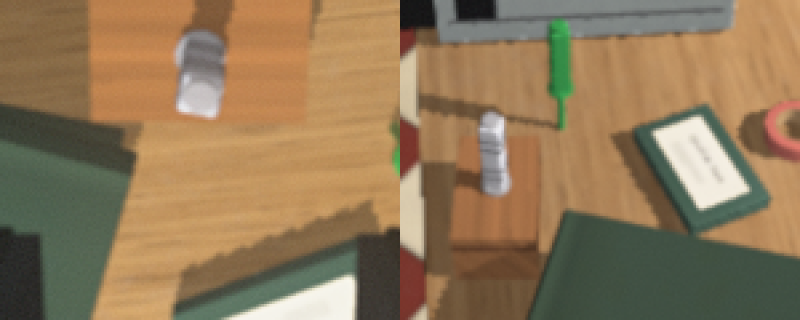

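The pin stands upright and seated in its block (wrist crop (202,75)), the drawer is open, and the other things are where they were. I'm handing in.

```bash
python3 -c "
from station import r
print(r.finish_job())"
```

```text
the job is handed in; nothing more can be done
None
```

The hidden release was found by feel, the drawer sprang open and stays open, and the pin is back in its block fully home; I handed the job in at about 34 s of the 67 s allowed.

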